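# Lower a telescoping price-card stand by one hole

## Task

The price-card stand with the green card stands one hole higher than the one with the white card. Push the red button on top of the green-card stand, let its tube slide down to the next (middle) hole and let go so that the button springs back out and locks there, level with its neighbour. Leave the white-card stand, the jar and the cheese as they are.

Things in the scene. Friction and masses are not known exactly. Their poses are not given: they have to be found in the camera images.
- green_stand: Fixed telescoping stand with a green card (bright rim): dark round foot 90 mm across, aluminium outer tube 26 mm across up to a collar at z = 124 mm, sliding inner tube with a round green head (44 mm across, 20 mm high). Origin: centre of the foot's underside; z up the tube, -x the side of the three holes (35 mm apart), +x the card's side (110 x 62 mm, 36 mm off the axis, leaning away, below the head's).
- green_stand_top (a point): Centre of the top face of its red button (27 mm across, on the tube's axis), 10 mm above the head when out, 4 mm when pressed. With the button out it is at z = 220 mm in the top hole, 185 mm in the middle, 150 mm in the lowest. Press straight down from above, e.g. with closed fingers.
- green_stand_tube (a joint): How far the inner tube has sunk, m: 0 to 0.004 in the top hole (start), 0.035 mid middle hole, 0.070 lowest. Friction holds it: it never falls by itself and takes 5 to 8 N to push down unlocked. Let the button go at 0.030 to 0.040 and the lug springs into the middle hole; with the button held down the tube can be pushed past it.
- green_stand_button (a joint): How far the button is pressed in, m: 0 out (locked), 0.006 fully in (unlocked; spring 2 N rising to 5 N). Pressing sinks the button 6 mm, then the whole tube. Let go between two holes, it stays in until a hole is reached.
- white_stand: A like fixed stand with a blank white card with a pale wooden rim and a white head, already in its middle hole. Same sizes, origin and axes. A bystander.
- white_stand_top (a point): Centre of the top face of the white-card stand's red button, at about z = 185 mm.
- white_stand_tube (a joint): How far the white-card stand's inner tube has sunk, in m; about 0.035.
- mustard_jar: Loose jar with a white lid, 72 mm across, 94 mm high, near the green-card stand; origin: centre of its underside. A bystander.
- cheese_wedge: Loose wrapped cheese wedge, 119 x 78 x 56 mm, near the white-card stand; origin: centre of its underside. A bystander.

How it is judged:
On the way:
1. the green-card stand's button is pressed in (value of joint green_stand_button above 0.0045 m), for 0.1 s.
At the end, for the whole second after the job is handed in: The green-card stand's tube is locked in its middle hole (sunk 27 to 43 mm) with its button sprung back out (less than 2 mm in), and the white-card stand is still in its middle hole (sunk 26 to 44 mm) (value of joint green_stand_tube between 0.027 and 0.043 m and value of joint green_stand_button below 0.002 m and value of joint white_stand_tube between 0.026 and 0.044 m); the robot touches nothing.
It fails at once if the white-card stand is lowered or raised out of its hole (value of joint white_stand_tube above 0.046 m or value of joint white_stand_tube below 0.024 m).
It fails at once if the jar or the cheese is pushed more than 30 mm or the jar tipped (distance of any of mustard_jar, cheese_wedge from where it was at the start of the episode above 0.03 m or angle between mustard_jar's own z axis and vertical above 0.5 rad).
It also fails if it takes over 29 s, if anything falls off the work surface, if the arm or the gripper's body presses on something with over 40 N, if the wrist force passes 120 N, or if a joint passes its speed limit or range.

## Robot

A 6-joint arm with a two-finger parallel gripper is mounted at the origin on a cart in front of the work surface, level with it; the furniture and walls round the work are solid. World frame = base frame: x ahead of the robot, y to its left, z up, the work surface at z = 0. Lengths are in m, angles in rad, forces in N, time in s.
With the tool pointing down it reaches from about 0.375 to 0.9 m from the base axis. Payload 3.1 kg.
Tool frame: the origin (TCP) lies on the centre line of the jaws, within the pads' length; the fingertips stand 8 mm ahead of it and the grasp point (between the pads) lies 11 mm behind it; z points along the fingers, y is the line along which they close (so a half turn about z gives the same grasp; the last joint's range is limited). The gripper opens to 85 mm and grips with 20 to 120 N. Pads are 22 mm wide; open, the fingers measure 114 mm over their backs; the gripper's body (76 mm by 85 mm) begins 54 mm behind the grasp point. The pads swing forward as they close: fully open they stand 13 mm farther back than shut.
Start: joints at [1.147, 0.527, 1.433, -0, 1.181, -0.178], TCP at [0.152, 0.606, 0.239] pointing down, gripper open.
Joint ranges: [-3.08, 3.08], [-0.75, 2.2], [0.22, 2.44], [-1.43, 4.57], [0, 2.65], [-2.85, 2.85]. Speed limits (rad/s): [2.79, 2.79, 3.14, 3.14, 3.14, 3.14].

## Interface

Orientations are given as a unit quaternion [w, x, y, z].
In Python, from workcell import robot, cams, job gives the robot as it stands. The module is installed in compiled form; this text tells all that it offers.
- The arm moves only by the tool play_rows, never from a script. Its argument "deltas" is a list of rows, each a list of 3 entries, a list of its own where there are three numbers: the gripper command: -1 is fully open, 1 is shut, values between are in proportion, then the shift along the tool's x, y, z in units of 0.75 m (1.0 is 0.75 m), then the turn about the tool's z in units of 90 degrees (1.0 is 90 degrees). A call has 1 to 20 rows; each row shifts and turns the commanded pose from where the row before left it, along the tool's axes as they then stand; what a row does not reach is not made up. A row lasts 1/12 s, in which the tool goes at most 41.7 mm and 7.16 degrees, less where a joint would pass 70% of its speed; a pose out of reach is approached as far as the arm can. A call with a number of a shift or a turn outside -1 to 1 is refused whole. A call with a gripper value outside its range is refused whole. The fingers move at their own pace and stop on an object; the grip force is fixed at half the most. Time passes only in rows, so rows that do not move let the fingers close. It gives the time, the measured TCP pose, the force, the opening and the grip force at its end, in the units of the state.
- robot.get_obs(): the state, without advancing time (a new reading comes with each control period).
- cams.get_image(name): name is "scene" or "side" or "wrist"; returns a dict with "pixels" (384x512x3 uint8, red, green, blue), "intrinsics" (3x3 intrinsics, pixels), "world_to_cam" (4x4, takes a point from world to camera coordinates); the wrist camera has in their place "mount" (4x4, takes a point from camera to tool coordinates, whose origin is the TCP and whose axes are the flange's). Camera axes: x right, y down, z forward; pixel columns grow to the right and rows downward; lengths in m; the calibration is good to about 2 mm. A picture is of the moment at which its call begins: read the wrist's pose just before it. There is no depth.
- job.close_job(): hands the job in; it is judged then, once.
The state is a dict: "time_s": time; "joints": joint angles; "dq": joint speeds; "effort": joint torques, N m; "eef_pos": TCP position; "orientation": TCP orientation; "ft_force": force on the tool from outside, world axes, zero at the start; "torque": the same for the moment, N m; "grip_width": finger opening in m; "gripper_force": force on a finger pad.
Only numpy, scipy, OpenCV 4.12 (cv2) and the standard library are available. Lean on these libraries where they do the work, as an engineer would, in place of code of your own. Each camera call takes 0.05 s, during which the arm holds its last target. There are 200 camera calls.

## Working session

There is one attempt and no reset: what is moved stays moved. The work goes in short steps, Python scripts to look and compute and a tool call to move; the robot and the scene stay as the last step left them, time stands still between calls to the robot, and variables do not carry over. Pictures are saved under pics/ and viewed, at most 10 in all, crops included, and the job is handed in when it is done.

Besides the shell and the picture viewer there is one more tool, called after ">>>" as name(argument=value, ...), one argument or row to a line, values as JSON. play_rows: Moves the arm, as the interface text tells. Shifts and turns lie within -1 to 1; 1 stands for 0.75 m of shift or 90 degrees of turn. Its arguments: {"type":"object","properties":{"deltas":{"type":"array","items":{"type":"array"}}},"required":["deltas"]}

```bash
mkdir -p pics
python3 - <<'E'
from workcell import robot,cams
import cv2,numpy as np
o=robot.get_obs();print(o['time_s'],o['eef_pos'],o['orientation'],o['ft_force'],o['grip_width'])
a=[]
for n in("scene","side"):
    d=cams.get_image(n);cv2.imwrite(f"pics/{n}0.png",d["pixels"][:,:,::-1]);np.savez(f"{n}.npz",**d)
E
```

```text
0.0 [0.1517426  0.60557085 0.23834119] [-3.19461028e-04  1.22568016e-01  9.92459515e-01 -1.04434688e-03] [-0.6029713  -0.04821925  0.33069269] 0.08568836990025222
```

View pics/scene0.png

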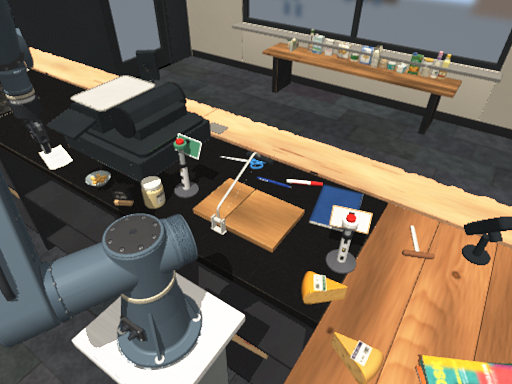

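View pics/side0.png

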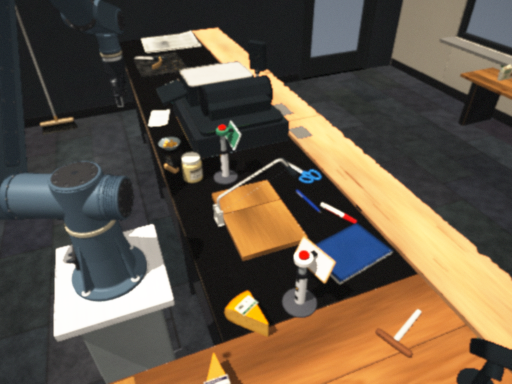

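Scene: green-stand button near (180,141), foot (186,190); side: button near (222,128), foot (225,177). White-stand button is at (351,216) in scene and (303,256) in side. The jar is left of the green stand. Next I triangulate.

```bash
cat > h.py <<'E'
import cv2,numpy as np
D={n:dict(np.load(n+".npz")) for n in("scene","side")}
P={n:d["intrinsics"]@d["world_to_cam"][:3] for n,d in D.items()}
def red(n,c,r=12):
    p=D[n]["pixels"].astype(int);m=(p[...,0]>120)&(p[...,1]<70)&(p[...,2]<70)
    v,u=np.nonzero(m);k=(abs(u-c[0])<r)&(abs(v-c[1])<r);return np.array([u[k].mean(),v[k].mean()]),k.sum(),(u[k].min(),u[k].max(),v[k].min(),v[k].max())
def tri(a,b):
    X=cv2.triangulatePoints(P["scene"],P["side"],np.array(a,float),np.array(b,float)).ravel();X=X[:3]/X[3]
    return X,[ (lambda q:q[:2]/q[2])(P[n]@np.r_[X,1])-np.array(z) for n,z in(("scene",a),("side",b))]
def plane(n,uv,z):
    d=D[n];M=P[n];H=np.c_[M[:,0],M[:,1],M[:,2]*z+M[:,3]];q=np.linalg.solve(H,[*uv,1]);return q[:2]/q[2]
E
python3 - <<'E'
from h import *
np.set_printoptions(precision=4,suppress=True)
for nm,a,b,z in(("green",(180,141),(222,128),.217),("white",(351,216),(303,256),.182)):
    A=red("scene",a);B=red("side",b);print(nm,A,B,*tri(A[0],B[0]),plane("scene",A[0],z),plane("side",B[0],z))
print("foot",plane("scene",(186,190),.01),plane("side",(225,177),.01))
print("jar",plane("scene",(153,182),.094),plane("side",(191,159),.094))
w=[cv2.resize(D[n]["pixels"][y:y+100,x:x+100],(400,400),interpolation=cv2.INTER_CUBIC) for n,x,y in(("scene",130,110),("side",170,100))]
cv2.imwrite("pics/crop.png",np.hstack(w)[:,:,::-1])
E
```

```text
green (array([179.    , 141.2286]), np.int64(35), (np.int64(175), np.int64(183), np.int64(139), np.int64(144))) (array([221.7895, 126.6316]), np.int64(38), (np.int64(218), np.int64(225), np.int64(124), np.int64(129))) [0.4516 0.3172 0.2125] [array([-0.0638, -0.5624]), array([-0.0878,  0.478 ])] [0.444  0.3091] [0.4507 0.3123]
white (array([350.6066, 217.5738]), np.int64(61), (np.int64(346), np.int64(355), np.int64(213), np.int64(221))) (array([303.7288, 254.7288]), np.int64(59), (np.int64(300), np.int64(308), np.int64(251), np.int64(258))) [ 0.4559 -0.2963  0.1811] [array([-0.0413, -0.2341]), array([-0.0626,  0.2354])] [ 0.4541 -0.297 ] [ 0.4559 -0.2964]
foot [0.4412 0.3069] [0.4466 0.305 ]
jar [0.339 0.352] [0.3357 0.3452]
```

View pics/crop.png

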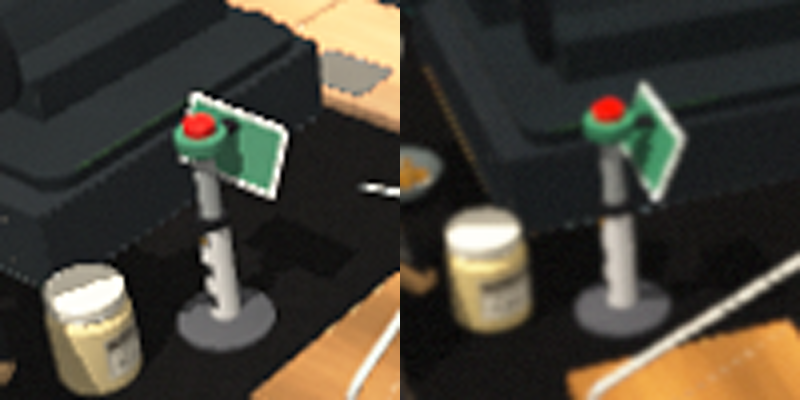

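The button centre comes out at about (0.447, 0.311), consistent with the foot. I'll rise, move above it with the fingers shut, then refine with the wrist camera.

>>> play_rows(
  deltas=[
    [1,[0,0,-0.03],0],
    [1,[0,0,-0.03],0],
    [1,[-0.04,-0.024,0],0],
    [1,[-0.04,-0.024,0],0],
    [1,[-0.04,-0.024,0],0],
    [1,[-0.04,-0.024,0],0],
    [1,[-0.04,-0.024,0],0],
    [1,[-0.04,-0.024,0],0],
    [1,[-0.04,-0.024,0],0],
    [1,[-0.04,-0.024,0],0],
    [1,[-0.04,-0.024,0],0],
    [1,[-0.04,-0.024,0],0],
    [1,[-0.02,-0.012,0],0],
    [1,[0,0,0],0],
    [1,[0,0,0],0],
    [1,[0,0,0],0],
  ],
)

```text
time_s: 1.43
eef_pos: [0.4108, 0.3464, 0.284]
orientation: [-0.001, 0.123, 0.992, -0.0]
ft_force: [0.3, -0.3, -0.2]
grip_width: -0.0003
gripper_force: 0.0
```

```bash
cat > w.py <<'E'
from workcell import robot,cams
import cv2,numpy as np,sys
from scipy.spatial.transform import Rotation as R
np.set_printoptions(precision=4,suppress=True)
z=float(sys.argv[1])
o=robot.get_obs();d=cams.get_image("wrist");p=d["pixels"];cv2.imwrite(sys.argv[2],p[:,:,::-1])
T=np.eye(4);T[:3,:3]=R.from_quat(o["orientation"],scalar_first=True).as_matrix();T[:3,3]=o["eef_pos"]
C=T@d["mount"];q=p.astype(int);m=((q[...,0]>120)&(q[...,1]<70)&(q[...,2]<70)).astype(np.uint8)
print(o["time_s"],o["eef_pos"],o["ft_force"],o["grip_width"])
n,l,s,c=cv2.connectedComponentsWithStats(m)
for i in range(1,n):
    if s[i,4]>40:
        r=C[:3,:3]@np.linalg.solve(d["intrinsics"],[*c[i],1]);X=C[:3,3]+r*(z-C[2,3])/r[2]
        print(c[i],s[i],X,"tool delta",T[:3,:3].T@(X-T[:3,3])/.75)
E
python3 w.py 0.219 pics/w1.png
```

```text
1.4333 [0.4108 0.3464 0.284 ] [ 0.269  -0.2512 -0.1754] -0.00027452207306372437
[227.082 252.623] [221 248  12  12  61] [0.4356 0.3151 0.219 ] tool delta [-0.0424 -0.0324  0.0866]
```

View pics/w1.png

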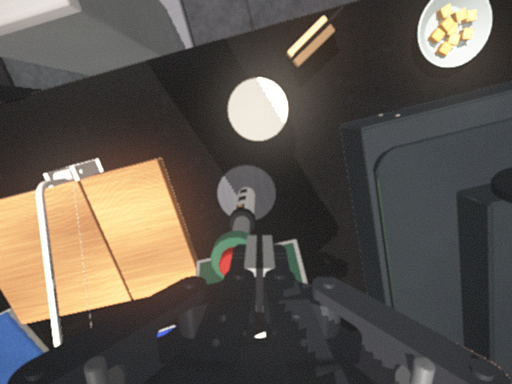

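The wrist view shows the foot disc centred near (247,193). The head is half hidden by the fingers, with its left edge at x≈211 and top at y≈232. I'll locate the axis from the foot and check it against the head's outline.

Run:
```python
from workcell import robot,cams
import cv2,numpy as np
from scipy.spatial.transform import Rotation as R
np.set_printoptions(precision=4,suppress=True)
o=robot.get_obs();d=cams.get_image("wrist");K=d["intrinsics"];p=d["pixels"][:,:,::-1].copy()
T=np.eye(4);T[:3,:3]=R.from_quat(o["orientation"],scalar_first=True).as_matrix();T[:3,3]=o["eef_pos"]
C=T@d["mount"];W=np.linalg.inv(C)
def ray(uv,z):
    r=C[:3,:3]@np.linalg.solve(K,[*uv,1]);return (C[:3,3]+r*(z-C[2,3])/r[2])[:2]
print("cam",C[:3,3],"foot",ray((247,193),.01),"jar",ray((258,109),.094))
t=np.linspace(0,2*np.pi,60)
p=cv2.resize(p[150:300,170:320],None,fx=4,fy=4,interpolation=cv2.INTER_CUBIC)
for c,col in(((.447,.311),(0,255,255)),(ray((247,193),.01),(255,0,255))):
    for rad,z in((.022,.210),(.0135,.220),(.045,.008)):
        X=np.c_[c[0]+rad*np.cos(t),c[1]+rad*np.sin(t),z+0*t]
        q=(X@W[:3,:3].T+W[:3,3])@K.T;q=(q[:,:2]/q[:,2:]-[170,150]+.5)*4
        cv2.polylines(p,[q.astype(int)],True,col,1)
cv2.imwrite("pics/w1c.png",p)
```

```text
cam [0.3382 0.366  0.4187] foot [0.448  0.3195] jar [0.3352 0.3653]
```

View pics/w1c.png

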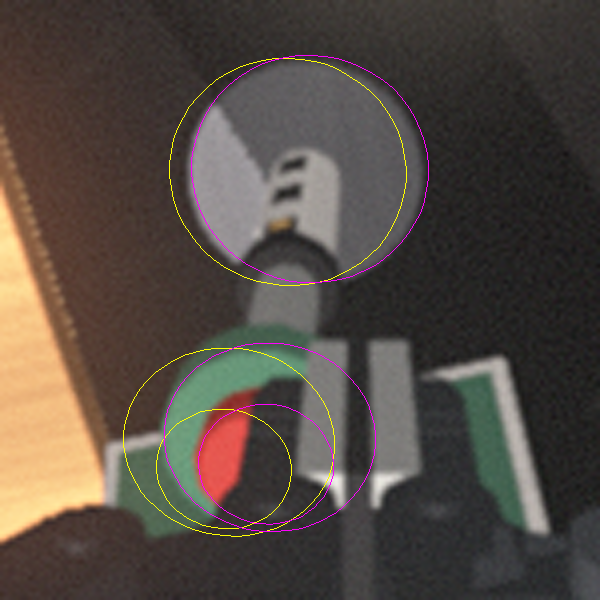

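The magenta circles (axis at 0.448, 0.319) fit the foot, head and button. I'll align there and descend to just above the button.

>>> play_rows(
  deltas=[
    [1,[-0.028,-0.0125,0],0],
    [1,[-0.028,-0.0125,0],0],
    [1,[0,0,0],0],
    [1,[0,0,0.03],0],
    [1,[0,0,0.02],0],
    [1,[0,0,0.01],0],
    [1,[0,0,0],0],
    [1,[0,0,0],0],
    [1,[0,0,0],0],
  ],
)

```text
time_s: 2.28
eef_pos: [0.448, 0.3186, 0.2402]
orientation: [0.001, 0.122, 0.993, 0.0]
ft_force: [0.2, 0.4, -0.4]
grip_width: -0.0
gripper_force: 0.0
```

Run:
```python
from workcell import robot,cams
import cv2,numpy as np
o=robot.get_obs();print(o['time_s'],o['eef_pos'],o['ft_force'])
w=[]
for n,x,y in(("scene",130,90),("side",170,80)):
    p=cams.get_image(n)["pixels"][y:y+100,x:x+100];w.append(cv2.resize(p,(400,400),interpolation=cv2.INTER_CUBIC))
cv2.imwrite("pics/c2.png",np.hstack(w)[:,:,::-1])
```

```text
2.2833 [0.44795791 0.31858764 0.24015265] [ 0.20200856  0.35951267 -0.44655328]
```

View pics/c2.png

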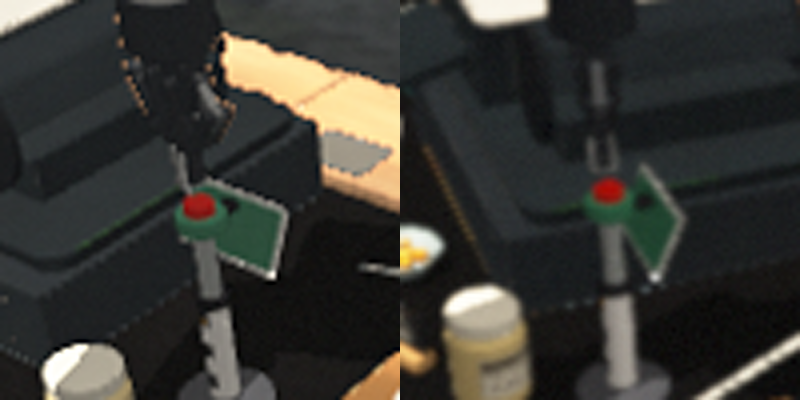

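Side view: the tip at (602,168) is nearly over the button at (607,190). In the scene view the tip looks left of the button, so I'll triangulate and enlarge before pressing.

Run:
```python
from workcell import robot,cams
import cv2,numpy as np
from h import P,tri,red
np.set_printoptions(precision=4,suppress=True)
o=robot.get_obs();e=o['eef_pos'];w=[]
a=.2433;ty=np.array([.2433,.970,0]);tx=np.array([-.970,.2433,0])
for n,x,y in(("scene",155,108),("side",197,95)):
    p=cams.get_image(n)["pixels"][y:y+50,x:x+50]
    p=cv2.resize(cv2.convertScaleAbs(p,alpha=1.6,beta=20),(400,400),interpolation=cv2.INTER_CUBIC)
    c=e-[0,0,.008]
    X=np.array([c+s*.011*tx+t*.0145*ty for s,t in((1,1),(1,-1),(-1,-1),(-1,1))])
    q=np.c_[X,np.ones(4)]@P[n].T;q=((q[:,:2]/q[:,2:]-[x,y]+.5)*8).astype(int)
    cv2.polylines(p,[q],True,(255,255,0),1)
    t=np.linspace(0,6.28,40);X=np.c_[.448+.0135*np.cos(t),.3186+.0135*np.sin(t),.22+0*t,1+0*t];q=X@P[n].T
    cv2.polylines(p,[((q[:,:2]/q[:,2:]-[x,y]+.5)*8).astype(int)],True,(0,255,255),1)
    w.append(p)
cv2.imwrite("pics/c3.png",np.hstack(w)[:,:,::-1])
```

```text
(no output)
```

View pics/c3.png

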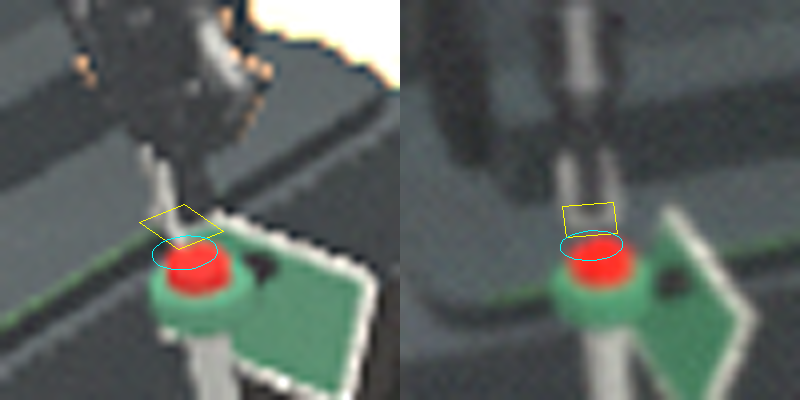

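The projected tip box fits the visible fingers in both views. The drawn button (cyan) sits about 5 mm off the real one, which lies more toward -y. I'll check the wrist projection against its own fingertips.

Run:
```python
from workcell import robot,cams
import cv2,numpy as np
from scipy.spatial.transform import Rotation as R
o=robot.get_obs();d=cams.get_image("wrist");K=d["intrinsics"]
p=cv2.resize(cv2.convertScaleAbs(d["pixels"],alpha=1.5,beta=20)[150:300,170:350],None,fx=4,fy=4,interpolation=cv2.INTER_CUBIC)
T=np.eye(4);T[:3,:3]=R.from_quat(o["orientation"],scalar_first=True).as_matrix();T[:3,3]=o["eef_pos"]
M=np.linalg.inv(d["mount"]);print(d["mount"].round(4))
def dr(X,col):
    q=(X@M[:3,:3].T+M[:3,3])@K.T;q=(q[:,:2]/q[:,2:]-[170,150]+.5)*4;cv2.polylines(p,[q.astype(int)],True,col,1)
dr(np.array([[s*.011,t*.0145,.008] for s,t in((1,1),(1,-1),(-1,-1),(-1,1))]),(255,255,0))
t=np.linspace(0,6.28,50)
for c,col in(((.448,.3186),(255,0,255)),((.448,.3125),(0,255,255))):
  for r,z in((.022,.21),(.0135,.22),(.045,.008)):
    dr((np.c_[c[0]+r*np.cos(t),c[1]+r*np.sin(t),z+0*t]-T[:3,3])@T[:3,:3],col)
cv2.imwrite("pics/w3.png",p[:,:,::-1])
```

```text
[[-0.000e+00 -9.564e-01 -2.922e-01  7.500e-02]
 [ 1.000e+00  1.000e-04 -3.000e-04  1.000e-03]
 [ 3.000e-04 -2.922e-01  9.564e-01 -1.346e-01]
 [ 0.000e+00  0.000e+00  0.000e+00  1.000e+00]]
```

View pics/w3.png

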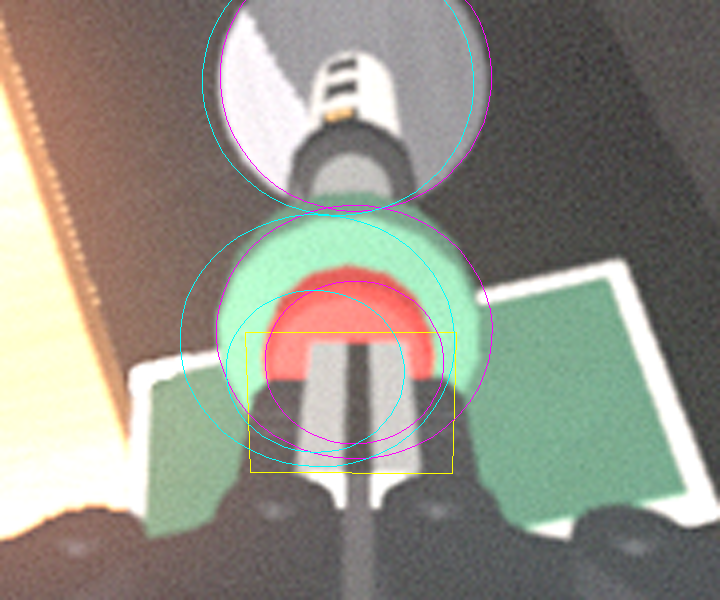

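The wrist view shows the button centred about 1.5–2 mm to image-left (tool -y) of the finger centre line, which is good enough. I'll make a small correction and approach slowly.

>>> play_rows(
  deltas=[
    [1,[0,-0.003,0],0],
    [1,[0,0,0.004],0],
    [1,[0,0,0.004],0],
    [1,[0,0,0.004],0],
    [1,[0,0,0.004],0],
    [1,[0,0,0.003],0],
    [1,[0,0,0],0],
    [1,[0,0,0],0],
    [1,[0,0,0],0],
  ],
)

```text
time_s: 3.28
eef_pos: [0.447, 0.3155, 0.2252]
orientation: [-0.0, 0.123, 0.992, -0.0]
ft_force: [-1.1, -0.6, 1.1]
grip_width: -0.0002
gripper_force: 0.8
```

>>> play_rows(
  deltas=[
    [1,[0,0,0.003],0],
    [1,[0,0,0.003],0],
    [1,[0,0,0],0],
    [1,[0,0,0],0],
  ],
)

```text
time_s: 3.62
eef_pos: [0.4472, 0.3156, 0.2207]
orientation: [0.0, 0.123, 0.992, 0.0]
ft_force: [-1.6, -0.3, 3.6]
grip_width: 0.0
gripper_force: 2.0
```

>>> play_rows(
  deltas=[
    [1,[0,0,0.003],0],
    [1,[0,0,0.003],0],
    [1,[0,0,0.004],0],
    [1,[0,0,0.004],0],
    [1,[0,0,0.004],0],
    [1,[0,0,0.004],0],
    [1,[0,0,0.004],0],
    [1,[0,0,0.004],0],
    [1,[0,0,0],0],
    [1,[0,0,0],0],
  ],
)

```text
time_s: 4.45
eef_pos: [0.4472, 0.3157, 0.198]
orientation: [0.0, 0.123, 0.992, 0.0]
ft_force: [-1.5, -0.1, 3.4]
grip_width: -0.0003
gripper_force: 1.4
```

Run:
```python
from workcell import robot,cams
import cv2,numpy as np
o=robot.get_obs();print(o['eef_pos'],o['ft_force'])
w=[]
for n,x,y in(("scene",155,108),("side",197,95)):
    p=cams.get_image(n)["pixels"][y:y+60,x:x+60];w.append(cv2.resize(cv2.convertScaleAbs(p,alpha=1.6,beta=20),(400,400),interpolation=cv2.INTER_CUBIC))
cv2.imwrite("pics/c4.png",np.hstack(w)[:,:,::-1])
```

```text
[0.44724788 0.31565662 0.19797968] [-1.48111627 -0.11787442  3.36894964]
```

View pics/c4.png

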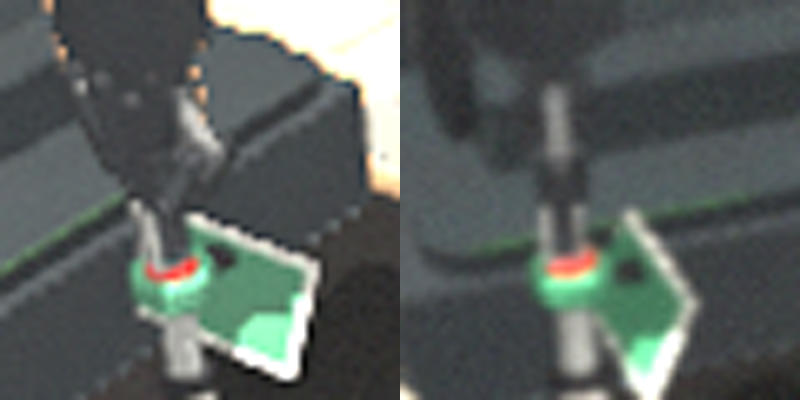

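The head has sunk and the button is pressed in, with the tip on it at (170,265). I'll go the remaining ~11.5 mm, then lift off.

>>> play_rows(
  deltas=[
    [1,[0,0,0.003],0],
    [1,[0,0,0.003],0],
    [1,[0,0,0.003],0],
    [1,[0,0,0.003],0],
    [1,[0,0,0.003],0],
    [1,[0,0,0],0],
    [1,[0,0,0],0],
  ],
)

```text
time_s: 5.13
eef_pos: [0.4473, 0.3157, 0.1869]
orientation: [0.0, 0.123, 0.992, 0.0]
ft_force: [-1.2, -1.2, 4.9]
grip_width: 0.0
gripper_force: 2.3
```

>>> play_rows(
  deltas=[
    [1,[0,0,-0.003],0],
    [1,[0,0,-0.006],0],
    [1,[0,0,-0.01],0],
    [1,[0,0,-0.03],0],
    [1,[0,0,-0.05],0],
    [1,[0,0,-0.05],0],
    [1,[0.03,0.03,0],0],
    [1,[0.03,0.03,0],0],
    [1,[0.02,0.02,0],0],
    [1,[0,0,0],0],
    [1,[0,0,0],0],
    [1,[0,0,0],0],
  ],
)

```text
time_s: 6.13
eef_pos: [0.4037, 0.3881, 0.2985]
orientation: [0.0, 0.122, 0.992, -0.0]
ft_force: [-0.1, -0.8, -0.1]
grip_width: -0.0004
gripper_force: 0.0
```

Run:
```python
from workcell import robot,cams
import cv2,numpy as np
import h
np.set_printoptions(precision=4,suppress=True)
o=robot.get_obs();print(o['time_s'],o['eef_pos'],o['ft_force']);w=[]
for n,x,y in(("scene",150,115),("side",192,95)):
    d=cams.get_image(n);h.D[n]=d;p=d["pixels"][y:y+75,x:x+75];w.append(cv2.resize(cv2.convertScaleAbs(p,alpha=1.5,beta=20),(400,400),interpolation=cv2.INTER_CUBIC))
cv2.imwrite("pics/c5.png",np.hstack(w)[:,:,::-1])
A=h.red("scene",(181,153),14);B=h.red("side",(223,142),14);print(A,B,*h.tri(A[0],B[0]))
```

```text
6.1333 [0.4037 0.3881 0.2985] [-0.1019 -0.7646 -0.1377]
(array([180.7188, 149.    ]), np.int64(32), (np.int64(177), np.int64(184), np.int64(147), np.int64(151))) (array([222.4286, 135.75  ]), np.int64(28), (np.int64(219), np.int64(225), np.int64(134), np.int64(138))) [0.4511 0.3139 0.1806] [array([0.008 , 0.0649]), array([ 0.0103, -0.0555])]
```

View pics/c5.png

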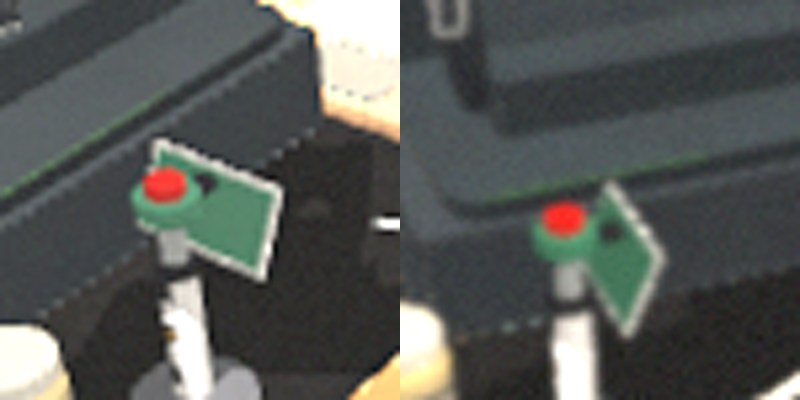

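The tube now sits lower and the button looks raised. I'll check numerically that it is out, using button–head proportions before and after, and the shift against a 35 mm drop.

Run:
```python
from workcell import cams
import h,numpy as np
np.set_printoptions(precision=2,suppress=True)
old={n:h.D[n]["pixels"] for n in h.D}
for n,a,b in(("scene",(179,141),(181,149)),("side",(222,127),(222,136))):
    new=np.mean([cams.get_image(n)["pixels"].astype(float) for _ in range(3)],0)
    X=np.array([.4475,.3135,0,1]);f=lambda z:(lambda q:q[:2]/q[2])(h.P[n]@(X+[0,0,z,0]))
    print(n,"px shift 35mm",f(.182)-f(.217),"41mm",f(.176)-f(.217),"32mm",f(.185)-f(.217))
    for im,c in((old[n],a),(new,b)):
        s=im[c[1]-6:c[1]+16,c[0]-2:c[0]+3].astype(float).mean(1)
        print(c,"R-G",(s[:,0]-s[:,1]).astype(int)); print("   G-B",(s[:,1]-s[:,0]).clip(0).astype(int))
        w=im[c[1]-10:c[1]+10,c[0]-10:c[0]+10].astype(float);d=(w[...,0]-np.maximum(w[...,1],w[...,2])).clip(0);v,u=np.mgrid[c[1]-10:c[1]+10,c[0]-10:c[0]+10];d[d<40]=0
        print("   red sum/max",d.sum()/d.max(),(d*u).sum()/d.sum(),(d*v).sum()/d.sum())
```

```text
scene px shift 35mm [1.3  8.85] 41mm [ 1.52 10.33] 32mm [1.19 8.1 ]
(179, 141) R-G [-21 -48 -64  78 184 204 199 189 163  68 -48 -69 -50 -51 -36  -5   1  -1
  -1  -1  -1  -1]
   G-B [21 48 64  0  0  0  0  0  0  0 48 69 50 51 36  5  0  1  1  1  1  1]
   red sum/max 34.639810426540286 179.0533588726228 140.88356820358462
(181, 149) R-G [-13 -29 -36  23 103 131 129 118 101  63 -14 -42 -33 -33 -29  -6   0   0
   0   0   0   0]
   G-B [13 29 36  0  0  0  0  0  0  0 14 42 33 33 29  6  0  0  0  0  0  0]
   red sum/max 32.81546134663342 180.4241203738886 149.20503077741472
side px shift 35mm [0.68 8.95] 41mm [ 0.8  10.45] 32mm [0.62 8.19]
(222, 127) R-G [ -5  -5  15 103 199 225 225 206 141  41 -52 -74 -60 -49 -33 -14  -1   0
   0   0   0   0]
   G-B [ 5  5  0  0  0  0  0  0  0  0 52 74 60 49 33 14  1  0  0  0  0  0]
   red sum/max 32.41379310344828 221.49268617021278 126.7093085106383
(222, 136) R-G [ -8   0  21  76 133 149 143 119  75   9 -35 -42 -39 -31 -13  -2   0   0
   0   0   0   0]
   G-B [ 8  0  0  0  0  0  0  0  0  0 35 42 39 31 13  2  0  0  0  0  0  0]
   red sum/max 29.0 222.34032983508246 135.40847076461768
```

Red and green proportions match the start (button out), and the shift of 8.3–8.7 px corresponds to about a 33–34 mm drop, which is within the middle hole.

```bash
python3 -c "
from workcell import job
print(job.close_job())"
```

```text
the job is handed in; nothing more can be done
None
```

The green-card stand's tube is down by about 34 mm in the camera images, consistent with the middle hole, with its button sprung back out; the arm only touched that button, and the job is handed in (no verdict was returned).

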